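# Bolt the water-sample box shut

### The arm

A 6-joint arm with a two-finger parallel gripper is mounted at the origin on the work surface. World frame = base frame: x ahead of the robot, y to its left, z up, the work surface at z = 0. Lengths are in m, angles in degrees, forces in N, time in s.
With the tool pointing down it reaches from about 0.275 to 0.75 m from the base axis. Payload 10.2 kg.
Tool frame: the origin (TCP) lies midway between the tips of the shut fingers; the grasp point (between the pads) lies 19 mm behind it; z points along the fingers, y is the line along which they close (so a half turn about z gives the same grasp; the last joint's range is limited). The gripper opens to 85 mm and grips with 20 to 120 N. Pads are 22 mm wide; open, the fingers measure 114 mm over their backs; the gripper's body (76 mm by 85 mm) begins 54 mm behind the grasp point. The pads swing forward as they close: fully open they stand 13 mm farther back than shut.
Start: joints at [-77.086, 17.928, 85.812, -0, 76.261, -12.8], TCP at [0.228, -0.473, 0.231] pointing down, gripper open.
Joint ranges: [-168.41, 168.41], [-55.51, 124.54], [10.69, 146.95], [-70.63, 250.63], [1, 178], [-165.06, 165.06]. Speed limits (degrees/s): [136.94, 136.94, 172.46, 180, 180, 180].

### API

Orientations are given as [roll, pitch, yaw] about the fixed x, y, z axes, in that order (R = Rz(yaw) Ry(pitch) Rx(roll)).
In Python, from cell import robot, optics, job gives the robot as it stands.
- The arm moves only by the tool arm_command, never from a script. Its argument "increments" is a list of rows, each a list of 3 entries, a list of its own where there are three numbers: the closure in counts, from 0 (fully open) to 255 (shut), then the shift along the world's x, y, z in m, then the turn, a rotation vector about the world's x, y, z in rad. In form: [[claw, [tx, ty, tz], [rx, ry, rz]], ...]. A call has 1 to 12 rows; each row is the pose to reach, as a shift and turn from the pose commanded when the call began; what a row does not reach only later rows make up. A row lasts 1/10 s, in which the tool goes at most 50 mm and 8.59 degrees, less where a joint would pass 70% of its speed; a pose out of reach is approached as far as the arm can. A call with a gripper value outside its range is refused whole. The fingers move at their own pace and stop on an object; "force" is the grip in N (left out, the last holds). Time passes only in rows, so rows that repeat a pose let the fingers close. It gives the time, the measured TCP pose, the force, the opening and the grip force at its end, in the units of the state.
- robot.observe(): the state, without advancing time (a new reading comes with each control period).
- optics.camera(name): name is "scene" or "top" or "wrist"; returns a dict with "image" (480x640x3 uint8, red, green, blue), "z_map" (480x640 float32, m along the optical axis (not along the pixel's ray), 0 where there is no reading), "camera_matrix" (3x3 intrinsics, pixels), "T" (4x4, takes a point from camera to world coordinates); the wrist camera has in their place "tool_from_camera" (4x4, takes a point from camera to tool coordinates, whose origin is the TCP and whose axes are the flange's). Camera axes: x right, y down, z forward; pixel columns grow to the right and rows downward; lengths in m; the calibration is good to about 2 mm. A picture is of the moment at which its call begins: read the wrist's pose just before it.
- job.close_job(): hands the job in; it is judged then, once.
The state is a dict: "time": time; "joints": joint angles; "joint_velocities": joint speeds; "tau": joint torques, N m; "eef_pos": TCP position; "eef_rot": TCP orientation; "wrist_force": force on the tool from outside, world axes, zero at the start; "torque": the same for the moment, N m; "opening": finger opening in m; "grip_force": force on a finger pad.
Only numpy, scipy, OpenCV 4.12 (cv2) and the standard library are available. Lean on these libraries where they do the work, as an engineer would, in place of code of your own. Each camera call takes 0.05 s, during which the arm holds its last target. There are 200 camera calls.

### The job

Lock the sample box: push the slotted disc on its lid round by a post until the slot lines up with the bar, then push the bar by its turned-up tail through the disc until it is fully home, with the tail against the staple. Only push the bar along its track, never lift it, and leave the bottles, caps, jar and vial where they stand.

Things in the scene. Friction and masses are not known exactly. Their poses are not given: they have to be found in the camera images.
- sample_box: Fixed grey-painted steel sample box, 340 mm long (x), 200 mm wide (y), 80 mm tall, lying roughly across the bench in front of the robot, turned up to 0.45 rad either way. Origin: centre of its underside. x points along the bar's track in the direction in which the bar is pushed home (roughly world +y); z up. The disc, bar, rails, staple and keeper are on its flat lid.
- lock (a point): Point on the disc's axis at the level of the lid's top face, 80 mm above the bench; box frame x = +70 mm, y = 0. Axes as sample_box: the bar's track is this x axis. Two low rails (8 mm tall, 6 mm wide, 19 mm apart) guide the bar from x -135 to -52 mm of here.
- staple (a point): Middle of the top of the staple, an aluminium bridge over the track between rails and disc: 10 mm along the track (x -52 to -42 mm of lock), 35 mm wide, top 15 mm above the lid, passage 19 mm wide and 11.5 mm high. The bar's turned-up tail stops against it.
- keeper (a point): Middle of the top of the keeper, an aluminium bridge on the far side of the disc that receives the bar's nose: 14 mm along the track (x +42 to +56 mm of lock), 38 mm wide, top 15 mm above the lid, passage 22 mm wide and 11.5 mm high.
- disc (a joint): Angle of the slotted disc about its upright axis (rad, counter-clockwise from above). 0: the slot lies along the track; 3.14 is just as good, as the slot runs right through. Starts from 0.6 to 2.54, turns from -0.25 to 3.39. Stiff (about 0.1 N m, 4 N at a post), stays where it is left, no spring.
- disc_slot (a point): The disc: plain steel, 76 mm across, flat on the lid: two segments 12 mm thick with a straight 22 mm wide slot right across the middle between them, open at the top. This point: on the axis, level with the top of the segments, 12 mm above the lid. Its x runs along the slot, z up.
- post_a (a point): One of the disc's two upright round steel posts to push on, 12 mm in diameter, standing on a segment 25 mm from the axis at right angles to the slot (disc_slot's +y), from 12 to 36 mm above the lid. This point: its middle, 24 mm above the lid. Axes as disc_slot.
- post_b (a point): The other post, just like post_a, on the other segment (disc_slot's -y). This point: its middle, 24 mm above the lid.
- bar: Loose plain steel bar flat on the lid between the rails: 124 mm long (x), 16 wide, 10 high, 0.13 to 0.25 kg, slides at 1 to 2 N. Nose (+x) tapered over 12 mm to 8 mm wide; tail (-x) turned up. Origin: centre of its underside: at x -130 to -106 mm of lock at the start (nose short of the disc), 0 when home (tail on staple, nose through keeper). A slot over 0.1 rad out of line may block it.
- bar_tail (a point): Centre of the back face of the bar's turned-up tail (16 mm wide, 32 mm high, 10 mm thick along x), 62 mm behind the bar's origin and 16 mm above the lid. Axes as bar; push here along +x.
- bar_nose (a point): Middle of the bar's nose end, 62 mm ahead of the bar's origin and 5 mm above the lid.
- bottle_a: A loose, closed pale plastic sample bottle, 58 mm across and 125 mm tall, standing on the bench past the keeper end of the box; a bystander. Origin: centre of its underside
- bottle_b: Another loose, closed pale plastic sample bottle, 58 mm across and 125 mm tall, standing on the bench past the keeper end of the box; a bystander. Origin: centre of its underside
- bottle_c: A loose, closed pale plastic sample bottle, 54 mm across and 110 mm tall, on the bench just past the tail end of the box; a bystander. Origin: centre of its underside
- jar: A loose amber glass jar, 56 mm across and 65 mm tall, on the bench just past the far long side of the box; a bystander. Origin: centre of its underside
- cap_a: A loose white screw cap, 38 mm across and 13 mm tall, lying on the lid beside the track, about 72 mm from its centre line on the robot's side; a bystander. Origin: centre of its underside
- cap_b: Another such cap on the lid, on the robot's side past the disc, about 70 mm from the centre line; a bystander. Origin: centre of its underside
- vial: A loose small amber vial, 26 mm across and 50 mm tall, standing on the lid beside the track, about 76 mm from its centre line on the side away from the robot; a bystander. Origin: centre of its underside
Not all that is in view belongs to the job. Of the things that look like the bar, the largest one is meant.

How it is judged (in metres and radians):
On the way, in this order (a step that is already met when the one before it is completed fails the run):
1. the disc's slot is lined up with the bar (within 0.10 rad) before the bar has passed the middle of the disc (angle between the x axis of disc_slot and the x axis of lock, either way round below 0.1 rad and x of bar_nose in the frame of lock below 0 m), for 0.1 s.
2. the bar is pushed through the disc and is home (x of bar in the frame of lock above -0.005 m and angle between the x axis of disc_slot and the x axis of lock, either way round below 0.1 rad), for 0.2 s.
At the end, for the whole second after the job is handed in: The bar lies flat and at rest in its track, pushed through the disc to within 5 mm of its stop (tail against the staple), with the disc's slot within 0.10 rad of the track (all of step 2 and y of bar in the frame of lock between -0.006 and 0.006 m and height (world z) of bar below 0.083 m and angle between bar's own z axis and vertical below 0.06 rad and linear speed of bar below 0.01 m/s); the robot touches nothing.
It fails at once if the bar is lifted (more than 8 mm) or tipped (more than 0.2 rad) (height (world z) of bar above 0.088 m or angle between bar's own z axis and vertical above 0.2 rad).
It fails at once if a sample bottle or the jar is moved more than 20 mm or tipped (distance of any of bottle_a, bottle_b, bottle_c, jar from where it was at the start of the episode above 0.02 m or angle between any of bottle_a, bottle_b, bottle_c, jar's own z axis and vertical above 0.35 rad).
It fails at once if a cap or the vial on the lid is moved more than 20 mm or tipped (distance of any of cap_a, cap_b, vial from where it was at the start of the episode above 0.02 m or angle between any of cap_a, cap_b, vial's own z axis and vertical above 0.35 rad).
It also fails if it takes over 54 s, if anything falls off the work surface, if the arm or the gripper's body presses on something with over 40 N, if the wrist force passes 120 N, or if a joint passes its speed limit or range.

## Working session

There is one attempt and no reset: what is moved stays moved. The work goes in short steps, Python scripts to look and compute and a tool call to move; the robot and the scene stay as the last step left them, time stands still between calls to the robot, and variables do not carry over. Pictures are saved under pics/ and viewed, at most 10 in all, crops included, and the job is handed in when it is done.

Besides the shell and the picture viewer there is one more tool, called by a JSON object that holds its "fn" and its "kwargs". arm_command: Moves the arm, as the interface text tells. Its arguments: {"type":"object","properties":{"increments":{"type":"array","items":{"type":"array"}},"force":{"type":"number"}},"required":["increments"]}

```bash
mkdir -p pics; cat > h.py <<'E'
import numpy as np,cv2
from cell import robot,optics,job
def snap(n,f):
    c=optics.camera(n); cv2.imwrite(f'pics/{f}.png',c['image'][:,:,::-1]); np.savez(f'pics/{f}.npz',**c); return c
def world(c,u,v,z=None):
    K=c['camera_matrix'];T=c['T'];r=np.linalg.inv(K)@[u,v,1.]
    if z is None: return (T@np.r_[r*c['z_map'][int(v),int(u)],1])[:3]
    d=T[:3,:3]@r; return T[:3,3]+d*(z-T[2,3])/d[2]
E
python3 - <<'E'
from h import *
c=snap('top','top1')
print(c['T'].round(3),c['camera_matrix'])
snap('scene','scene1')
s=robot.observe();print(s)
E
```

```text
[[-2.100e-02 -9.880e-01  1.550e-01  4.560e-01]
 [-1.000e+00  2.100e-02 -3.000e-03  3.800e-02]
 [-1.000e-03 -1.550e-01 -9.880e-01  1.019e+00]
 [ 0.000e+00  0.000e+00  0.000e+00  1.000e+00]] [[512.94659296   0.         322.9459003 ]
 [  0.         512.94659296 239.86514861]
 [  0.           0.           1.        ]]
{'time': 0.1, 'joints': array([-7.70857814e+01,  1.79556107e+01,  8.58477005e+01,  1.39973084e-03,
        7.62630473e+01, -1.27992735e+01]), 'joint_velocities': array([-0.0512723 ,  0.00525504, -0.12060246, -0.04333859, -0.00501753,
        0.01492328]), 'tau': array([ 2.46304429e-03, -4.12893641e+01, -2.60144234e+01, -2.52675909e-04,
        2.98333849e-03, -1.15826299e-05]), 'eef_pos': array([ 0.22773038, -0.47278671,  0.23081077]), 'eef_rot': array([-1.79935591e+02, -1.60263342e-02,  2.57131499e+01]), 'wrist_force': array([ 0.09504452, -0.68194527,  0.23372253]), 'torque': array([-0.01984485, -0.0042    ,  0.01040602]), 'grip_force': 0.0, 'opening': 0.08555355244924417}
```

View pics/top1.png

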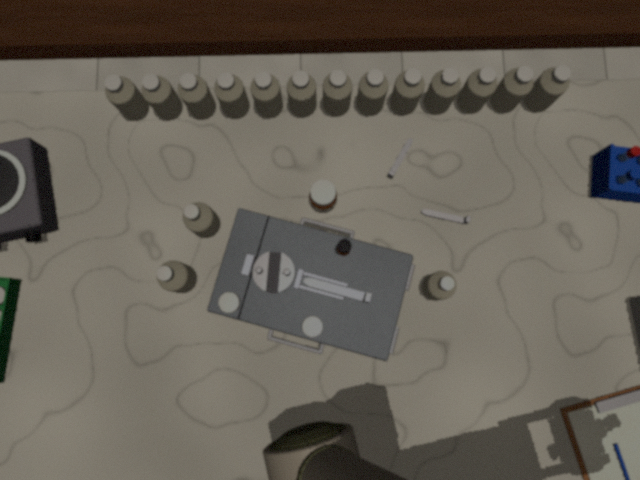

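View pics/scene1.png

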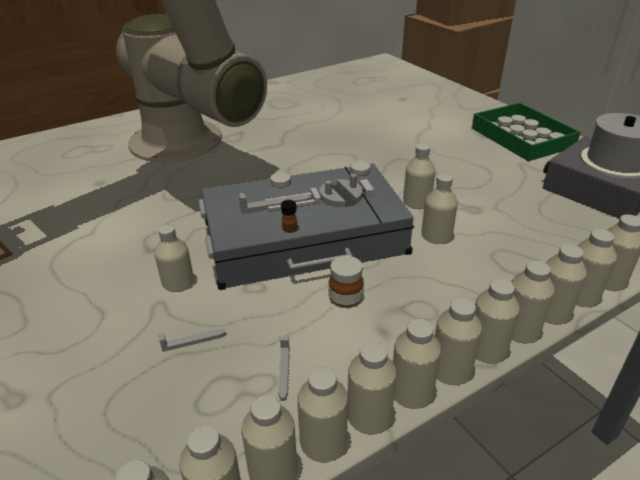

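The box's disc is at about (273,272) in the top view, with posts near (260,271) and (287,272). The bar's tail is at about (368,297), and the bystanders are around them. I'll enlarge this area.

```bash
python3 - <<'E'
from h import *
im=cv2.imread('pics/top1.png')[200:365,205:425]
im=cv2.convertScaleAbs(im,alpha=1.5)
cv2.imwrite('pics/crop1.png',cv2.resize(im[:150,:200],None,fx=4,fy=4,interpolation=cv2.INTER_CUBIC))
c=dict(np.load('pics/top1.npz'))
for u,v in [(239,209),(413,254),(388,360),(209,312)]: print(u,v,world(c,u,v,0.08).round(4))
E
```

```text
239 209 [0.6657 0.1912 0.08  ]
413 254 [ 0.5739 -0.1302  0.08  ]
388 360 [ 0.384  -0.0763  0.08  ]
209 312 [0.4758 0.2449 0.08  ]
```

View pics/crop1.png

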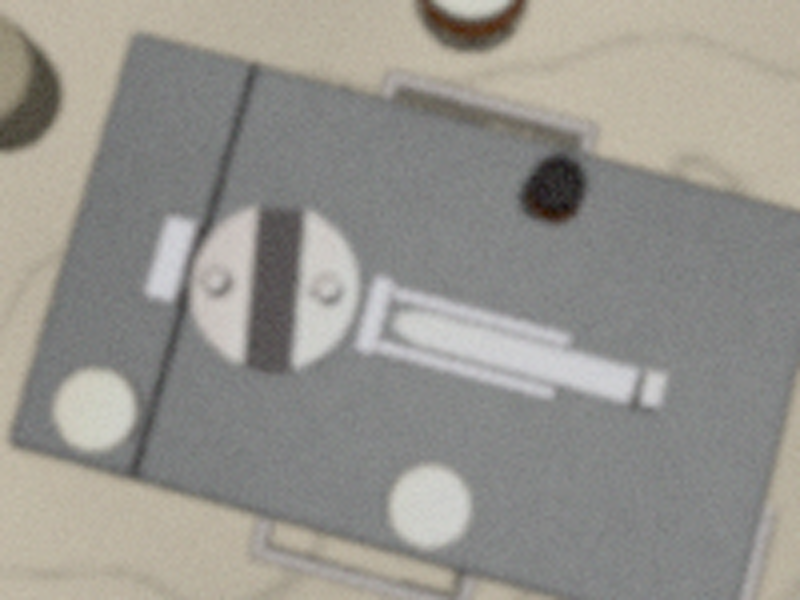

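```bash
python3 - <<'E'
from h import *
c=dict(np.load('pics/top1.npz'))
p=lambda u,v,z:world(c,205+u/4-.4,200+v/4-.4,z)
L=dict(disc=(275,289,.092),s1=(281,210,.092),s2=(270,372,.092),pa=(217,278,.116),pb=(329,286,.116),tail=(652,388,.112),nose=(394,322,.09),keeper=(171,258,.095),staple=(375,314,.095),cap_a=(429,506,.093),cap_b=(95,409,.093),vial=(556,182,.13))
ax=np.array([.2747,.9615]);ay=np.array([-ax[1],ax[0]]);lock=np.array([.5441,.1247])
P={k:p(*v) for k,v in L.items()}
for k,v in P.items(): d=v[:2]-lock;print(k,v.round(4),'lock frame',(d@ax).round(4),(d@ay).round(4))
for a,b in(('s1','s2'),('pa','pb'),('tail','nose'),('staple','keeper')):
  d=P[b]-P[a];print(a,b,np.degrees(np.arctan2(d[1],d[0])),np.linalg.norm(d))
E
```

```text
disc [0.5452 0.1266 0.092 ] lock frame 0.0021 -0.0006
s1 [0.5813 0.1236 0.092 ] lock frame 0.0091 -0.036
s2 [0.5078 0.129  0.092 ] lock frame -0.0058 0.0361
pa [0.5483 0.1499 0.116 ] lock frame 0.0253 0.0028
pb [0.5437 0.1004 0.116 ] lock frame -0.0234 -0.0063
tail [ 0.4961 -0.0409  0.112 ] lock frame -0.1724 0.0007
nose [0.5293 0.0729 0.09  ] lock frame -0.0538 0.0
keeper [0.56   0.1733 0.095 ] lock frame 0.0511 -0.0019
staple [0.5327 0.0813 0.095 ] lock frame -0.0449 -0.0009
cap_a [0.4468 0.0585 0.093 ] lock frame -0.0904 0.0754
cap_b [0.4929 0.2075 0.093 ] lock frame 0.0656 0.072
vial [ 5.859e-01 -4.000e-04  1.300e-01] lock frame -0.1088 -0.0746
s1 s2 175.75984382800976 0.07366785841207209
pa pb -95.31526103537801 0.049646205855004504
tail nose 73.75495611242641 0.12063998368407469
staple keeper 73.45068468061541 0.0959642331528799
```

{"fn": "arm_command", "kwargs": {"increments": [[150,[0.319,0.624,-0.03],[0,0,1.038]],[150,[0.319,0.624,-0.03],[0,0,1.038]],[150,[0.319,0.624,-0.03],[0,0,1.038]],[150,[0.319,0.624,-0.03],[0,0,1.038]],[150,[0.319,0.624,-0.03],[0,0,1.038]],[150,[0.319,0.624,-0.03],[0,0,1.038]],[150,[0.319,0.624,-0.03],[0,0,1.038]],[150,[0.319,0.624,-0.03],[0,0,1.038]],[150,[0.319,0.624,-0.03],[0,0,1.038]],[150,[0.319,0.624,-0.03],[0,0,1.038]],[150,[0.319,0.624,-0.03],[0,0,1.038]],[150,[0.319,0.624,-0.03],[0,0,1.038]]], "force": 30}}

```text
time: 1.3
eef_pos: [0.5011, 0.0629, 0.2054]
eef_rot: [-180.0, 0.0, 85.2]
wrist_force: [0.3, -1.0, -0.6]
opening: 0.0351
grip_force: 0.0
```

{"fn": "arm_command", "kwargs": {"increments": [[150,[0.04,0.08,0],[0,0,0]],[150,[0.04,0.08,0],[0,0,0]],[150,[0.04,0.08,0],[0,0,0]],[150,[0.04,0.08,0],[0,0,0]]]}}

```text
time: 1.7
eef_pos: [0.5403, 0.1411, 0.205]
eef_rot: [-179.9, 0.0, 85.3]
wrist_force: [0.1, -0.9, -0.1]
opening: 0.035
grip_force: 0.0
```

```bash
python3 - <<'E'
from h import *
s=robot.observe(); print(s['eef_pos'].round(4),s['eef_rot'].round(2))
c=snap('wrist','w1'); print(c['tool_from_camera'].round(4),c['camera_matrix'])
E
```

```text
[0.5403 0.1411 0.205 ] [-1.7993e+02  3.0000e-02  8.5270e+01]
[[ 2.000e-04 -9.619e-01 -2.733e-01  7.000e-02]
 [ 1.000e+00 -3.000e-04  1.900e-03 -1.700e-03]
 [-1.900e-03 -2.733e-01  9.619e-01 -1.423e-01]
 [ 0.000e+00  0.000e+00  0.000e+00  1.000e+00]] [[430.98632352   0.         320.00733495]
 [  0.         430.98632352 242.48952535]
 [  0.           0.           1.        ]]
```

View pics/w1.png

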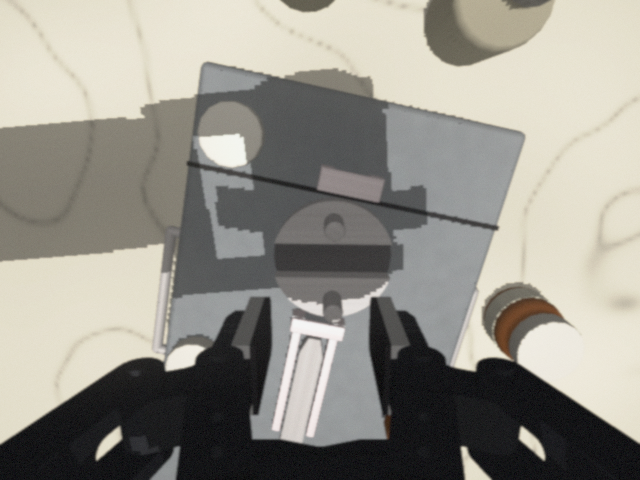

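The wrist view shows the disc at about (332,258), its slot horizontal, the post tops near (335,221) and (332,298), and the keeper at (351,184). I'll check these against the top-camera positions.

```bash
cat >> h.py <<'E'
from scipy.spatial.transform import Rotation as R
def wristT(s,c):
    T=np.eye(4);T[:3,:3]=R.from_euler('xyz',s['eef_rot'],degrees=True).as_matrix();T[:3,3]=s['eef_pos'];return T@c['tool_from_camera']
E
python3 - <<'E'
from h import *
c=dict(np.load('pics/w1.npz'))
s=dict(eef_pos=[.5403,.1411,.205],eef_rot=[-179.93,.03,85.27])
c['T']=wristT(s,c)
P={}
for k,u,v,z in [('pb',335,221,.116),('pa',332,298,.116),('sL',275,257,.092),('sR',391,258,.092),('sl2',275,271,.08),('keeper',351,184,.095),('staple',317,330,.095)]:
  P[k]=world(c,u,v,z);print(k,P[k].round(4),world(c,u,v).round(4))
print((P['pa']+P['pb'])/2,(P['sL']+P['sR'])/2)
for a,b in(('pa','pb'),('sL','sR'),('staple','keeper')):
  d=P[b]-P[a];print(a,b,np.degrees(np.arctan2(d[1],d[0])),np.linalg.norm(d))
E
```

```text
pb [0.5485 0.157  0.116 ] [0.5486 0.1567 0.1147]
pa [0.5435 0.1115 0.116 ] [0.5434 0.1072 0.1059]
sL [0.5101 0.1316 0.092 ] [0.5087 0.1282 0.0812]
sR [0.582 0.125 0.092] [0.5839 0.1206 0.0791]
sl2 [0.5074 0.1182 0.08  ] [0.5074 0.1182 0.0798]
keeper [0.5599 0.1735 0.095 ] [0.5598 0.1737 0.0967]
staple [0.5321 0.081  0.095 ] [0.5321 0.0813 0.0955]
[0.54601842 0.13424643 0.116     ] [0.546043   0.12825239 0.092     ]
pa pb 83.6522803639844 0.04574030573542887
sL sR -5.248108406662354 0.07216689051743222
staple keeper 73.26163474371758 0.09652392158806687
```

{"fn": "arm_command", "kwargs": {"increments": [[150,[0.007,0.01,-0.04],[0,0,0]],[150,[0.007,0.01,-0.075],[0,0,0]],[150,[0.007,0.01,-0.105],[0,0,0]],[150,[0.007,0.01,-0.106],[0,0,0]],[150,[0.007,0.01,-0.106],[0,0,0]]]}}

```text
time: 2.25
eef_pos: [0.5479, 0.1498, 0.1006]
eef_rot: [180.0, 0.0, 85.1]
wrist_force: [-0.1, -0.0, 1.2]
opening: 0.0356
grip_force: 0.0
```

{"fn": "arm_command", "kwargs": {"increments": [[255,[0,0,0],[0,0,0]],[255,[0,0,0],[0,0,0]],[255,[0,0,0],[0,0,0]],[255,[0,0,0],[0,0,0]],[255,[0,0,0],[0,0,0]],[255,[0,0,0],[0,0,0]]], "force": 30}}

```text
time: 2.85
eef_pos: [0.5486, 0.1505, 0.1016]
eef_rot: [179.8, -0.0, 85.2]
wrist_force: [-0.6, -1.8, 7.3]
opening: 0.0104
grip_force: 29.4
```

{"fn": "arm_command", "kwargs": {"increments": [[255,[-0.0031,0.0001,0],[0,0,0.125]],[255,[-0.0062,-0.0002,0],[0,0,0.25]],[255,[-0.0093,-0.0009,0],[0,0,0.375]],[255,[-0.0122,-0.002,0],[0,0,0.5]],[255,[-0.015,-0.0034,0],[0,0,0.625]],[255,[-0.0175,-0.0052,0],[0,0,0.75]],[255,[-0.0199,-0.0073,0],[0,0,0.875]],[255,[-0.0219,-0.0096,0],[0,0,1.0]],[255,[-0.0237,-0.0122,0],[0,0,1.125]],[255,[-0.0251,-0.015,0],[0,0,1.25]],[255,[-0.0262,-0.0179,0],[0,0,1.374]],[255,[-0.0262,-0.0179,0],[0,0,1.374]]]}}

```text
time: 4.05
eef_pos: [0.5225, 0.1326, 0.1016]
eef_rot: [179.9, 0.2, 164.1]
wrist_force: [-0.6, -2.2, 6.9]
opening: 0.0103
grip_force: 29.6
```

{"fn": "arm_command", "kwargs": {"increments": [[255,[0,0,0],[0,0,0]],[255,[0,0,0],[0,0,0]],[150,[0,0,0],[0,0,0]],[150,[0,0,0],[0,0,0]],[150,[0,0,0],[0,0,0]],[150,[0,0,0],[0,0,0]],[150,[0,0,0.04],[0,0,0]],[150,[0,0,0.08],[0,0,0]],[150,[-0.02,-0.06,0.1],[0,0,-0.15]],[150,[-0.02,-0.06,0.1],[0,0,-0.3]],[150,[-0.02,-0.06,0.1],[0,0,-0.3]]]}}

```text
time: 5.15
eef_pos: [0.5014, 0.0714, 0.2006]
eef_rot: [180.0, 0.1, 146.5]
wrist_force: [-0.2, 1.3, 0.2]
opening: 0.0353
grip_force: 0.0
```

```bash
python3 - <<'E'
from h import *
s=robot.observe(); print(s['eef_pos'].round(4),s['eef_rot'].round(2))
c=snap('wrist','w2'); np.save('pics/w2s.npy',np.r_[s['eef_pos'],s['eef_rot']])
E
```

```text
[0.5014 0.0714 0.2006] [1.7996e+02 9.0000e-02 1.4646e+02]
```

View pics/w2.png

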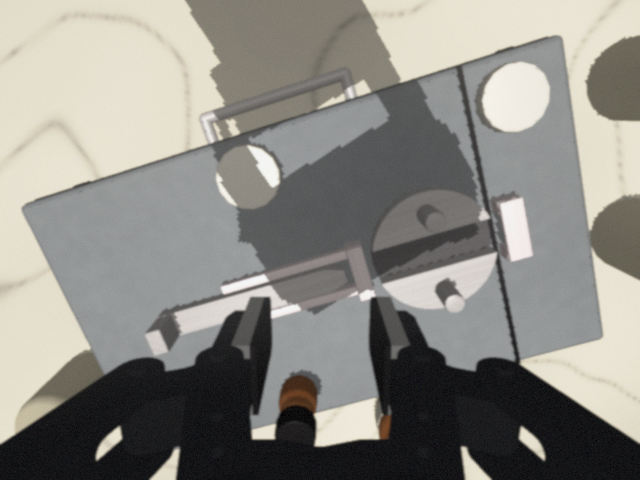

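The slot now runs from about (372,268) to (495,236), roughly along the bar. I'll enlarge the view to check the angle.

```bash
python3 - <<'E'
from h import *
im=cv2.imread('pics/w2.png')[180:320,345:545]
cv2.imwrite('pics/crop2.png',cv2.resize(cv2.convertScaleAbs(im,alpha=1.6,beta=10),None,fx=4,fy=4,interpolation=cv2.INTER_CUBIC))
E
```

```text
(no output)
```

View pics/crop2.png

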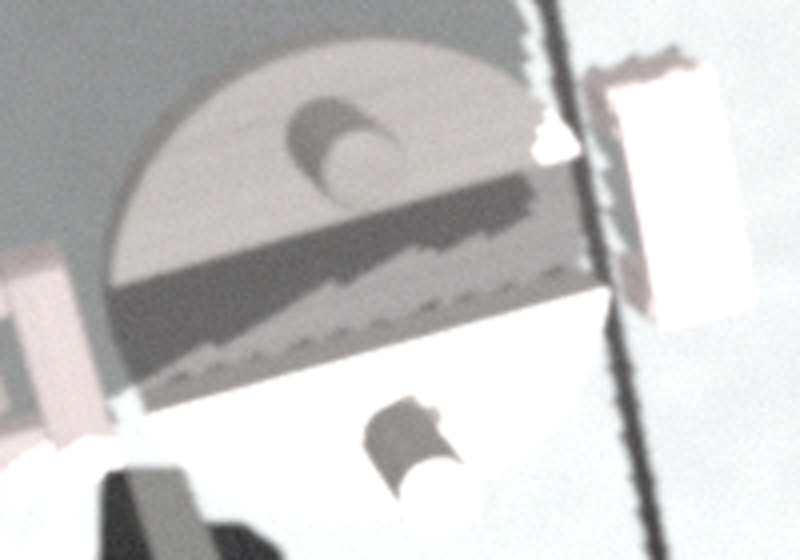

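```bash
python3 - <<'E'
from h import *
c=dict(np.load('pics/w2.npz'));q=np.load('pics/w2s.npy')
c['T']=wristT(dict(eef_pos=q[:3],eef_rot=q[3:]),c)
k=lambda u,v:(345+u/4-.4,180+v/4-.4)
def ang(n,a,b,z):
  A,B=world(c,*a,z),world(c,*b,z);d=B-A;print(n,np.degrees(np.arctan2(d[1],d[0])).round(2),((A+B)/2).round(4))
ang('up',k(110,290),k(575,160),.092);ang('lo',k(155,412),k(605,288),.092)
ang('posts',k(365,170),k(440,490),.116)
ang('lid edge',(25,208),(560,37),.08);ang('lid line',(462,68),(517,358),.08)
ang('staple-keeper',(359,271),(514,228),.095)
ang('tailtop-keeper',(160,341),(160,341.1),.112)
E
```

```text
up 72.91 [0.5353 0.1284 0.092 ]
lo 73.04 [0.556  0.1234 0.092 ]
posts -16.68 [0.5449 0.1263 0.116 ]
lid edge 73.51 [0.4326 0.088  0.08  ]
lid line -17.09 [0.5563 0.165  0.08  ]
staple-keeper 72.95 [0.5437 0.1268 0.095 ]
tailtop-keeper -39.39 [ 0.4956 -0.0391  0.112 ]
```

{"fn": "arm_command", "kwargs": {"increments": [[255,[-0.014,-0.14,0],[0,0,-1.274]],[255,[-0.014,-0.14,0],[0,0,-1.274]],[255,[-0.014,-0.14,0],[0,0,-1.274]],[255,[-0.014,-0.14,0],[0,0,-1.274]],[255,[-0.014,-0.14,0],[0,0,-1.274]],[255,[-0.014,-0.14,0],[0,0,-1.274]],[255,[-0.014,-0.14,0],[0,0,-1.274]],[255,[-0.014,-0.14,0],[0,0,-1.274]],[255,[-0.014,-0.14,0],[0,0,-1.274]],[255,[-0.014,-0.14,0],[0,0,-1.274]],[255,[-0.014,-0.14,-0.04],[0,0,-1.274]],[255,[-0.014,-0.14,-0.04],[0,0,-1.274]]]}}

```text
time: 6.4
eef_pos: [0.4855, -0.0659, 0.1559]
eef_rot: [-179.5, -0.1, 74.0]
wrist_force: [-0.6, 0.5, 0.8]
opening: -0.0002
grip_force: 0.0
```

```bash
python3 - <<'E'
from h import *
s=robot.observe(); print(s['eef_pos'].round(4),s['eef_rot'].round(2),s['opening'])
c=snap('wrist','w3')
E
```

```text
[ 0.4855 -0.0659  0.1559] [-1.7953e+02 -5.0000e-02  7.3970e+01] -0.0002018375013404703
```

View pics/w3.png

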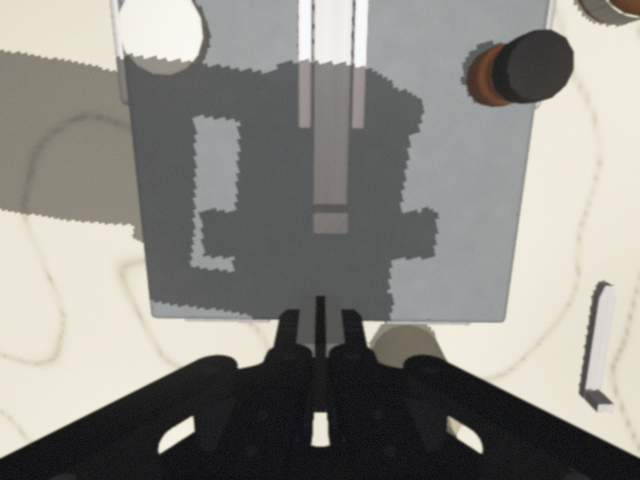

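{"fn": "arm_command", "kwargs": {"increments": [[255,[0.002,-0.002,-0.03],[0,0,0]],[255,[0.002,-0.002,-0.063],[0,0,0]],[255,[0.002,-0.002,-0.063],[0,0,0]],[255,[0.002,-0.002,-0.063],[0,0,0]]]}}

```text
time: 6.85
eef_pos: [0.4902, -0.0693, 0.0982]
eef_rot: [179.9, 0.0, 73.8]
wrist_force: [-0.4, -0.6, 0.6]
opening: -0.0001
grip_force: 0.0
```

{"fn": "arm_command", "kwargs": {"increments": [[255,[-0.0024,0.001,-0.004],[0,0,0]],[255,[0.001,0.0125,-0.005],[0,0,0]],[255,[0.0038,0.022,-0.005],[0,0,0]],[255,[0.0066,0.0315,-0.005],[0,0,0]],[255,[0.0094,0.041,-0.005],[0,0,0]],[255,[0.0122,0.0505,-0.005],[0,0,0]],[255,[0.015,0.06,-0.005],[0,0,0]],[255,[0.015,0.06,-0.005],[0,0,0]]]}}

```text
time: 7.65
eef_pos: [0.5046, -0.0078, 0.0915]
eef_rot: [-180.0, -0.0, 73.8]
wrist_force: [-0.4, 0.1, -0.8]
opening: 0.0001
grip_force: 0.0
```

{"fn": "arm_command", "kwargs": {"increments": [[255,[0.0028,0.0095,0],[0,0,0]],[255,[0.0057,0.019,0],[0,0,0]],[255,[0.0085,0.0288,0],[0,0,0]],[255,[0.0114,0.0384,0],[0,0,0]],[255,[0.0142,0.048,0],[0,0,0]],[255,[0.0156,0.0527,0],[0,0,0]],[255,[0.0156,0.0527,0],[0,0,0]]]}}

```text
time: 8.35
eef_pos: [0.5202, 0.0443, 0.0916]
eef_rot: [180.0, -0.0, 73.8]
wrist_force: [0.1, 0.7, -0.5]
opening: 0.0001
grip_force: 0.0
```

```bash
python3 - <<'E'
from h import *
s=robot.observe(); print(s['eef_pos'].round(4),s['eef_rot'].round(2),s['wrist_force'])
c=snap('scene','s2');im=c['image'][150:240,190:400,::-1]
cv2.imwrite('pics/s2c.png',cv2.resize(im,None,fx=3.8,fy=3.8,interpolation=cv2.INTER_CUBIC))
E
```

```text
[0.5202 0.0443 0.0916] [ 1.800e+02 -1.000e-02  7.378e+01] [ 0.07458297  0.66282276 -0.46489832]
```

View pics/s2c.png

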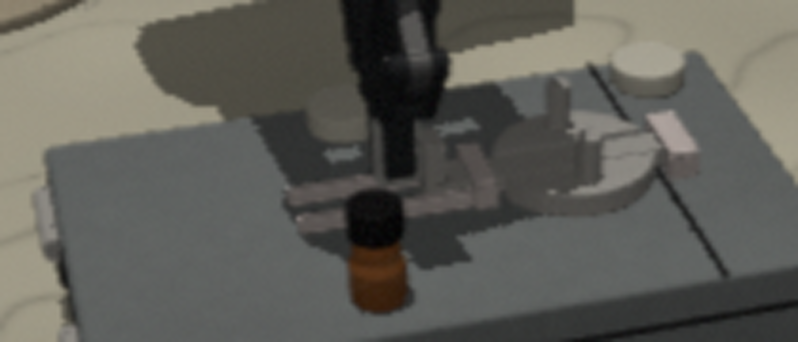

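The gripper is right behind the tail at about (430,150) in the crop, roughly 12 mm from the staple, and the bar is already in the disc. I'll creep it home.

{"fn": "arm_command", "kwargs": {"increments": [[255,[0.0009,0.0029,0],[0,0,0]],[255,[0.0017,0.0058,0],[0,0,0]],[255,[0.0026,0.0086,0],[0,0,0]],[255,[0.0031,0.0105,0],[0,0,0]],[255,[0.0031,0.0105,0],[0,0,0]]]}}

```text
time: 8.9
eef_pos: [0.5232, 0.0543, 0.0916]
eef_rot: [180.0, -0.0, 73.7]
wrist_force: [0.1, 0.6, 0.4]
opening: -0.0003
grip_force: 0.0
```

{"fn": "arm_command", "kwargs": {"increments": [[255,[0.0003,0.001,0],[0,0,0]],[255,[0.0006,0.0019,0],[0,0,0]],[255,[0.0006,0.0019,0],[0,0,0]]]}}

```text
time: 9.2
eef_pos: [0.5237, 0.056, 0.0916]
eef_rot: [-180.0, -0.0, 73.7]
wrist_force: [0.3, -1.0, 0.1]
opening: 0.0002
grip_force: 0.3
```

{"fn": "arm_command", "kwargs": {"increments": [[255,[0.0003,0.001,0],[0,0,0]],[255,[0.0006,0.0019,0],[0,0,0]],[255,[0.0006,0.0019,0],[0,0,0]]]}}

```text
time: 9.5
eef_pos: [0.5238, 0.0561, 0.0917]
eef_rot: [-180.0, 0.2, 73.8]
wrist_force: [-5.4, -11.2, 2.7]
opening: 0.0002
grip_force: 6.5
```

{"fn": "arm_command", "kwargs": {"increments": [[255,[0.0003,0.001,0],[0,0,0]],[255,[0.0003,0.001,0],[0,0,0]]]}}

```text
time: 9.7
eef_pos: [0.5239, 0.0562, 0.0917]
eef_rot: [-179.9, 0.3, 73.8]
wrist_force: [-7.0, -18.5, 4.0]
opening: 0.0001
grip_force: 9.6
```

The bar met a hard stop at the expected place. I'll back off, lift and check.

{"fn": "arm_command", "kwargs": {"increments": [[255,[-0.0025,-0.0085,0],[0,0,0]],[255,[-0.0085,-0.029,0],[0,0,0]],[255,[-0.0085,-0.029,0.03],[0,0,0]],[255,[-0.0085,-0.029,0.08],[0,0,0]],[255,[-0.0085,-0.029,0.11],[0,0,0]],[255,[-0.02,-0.06,0.13],[0,0,0]],[255,[-0.02,-0.06,0.13],[0,0,0]],[255,[-0.02,-0.06,0.13],[0,0,0]]]}}

```text
time: 10.5
eef_pos: [0.5046, -0.0013, 0.2216]
eef_rot: [180.0, -0.0, 73.7]
wrist_force: [1.3, 0.0, -0.1]
opening: 0.0001
grip_force: 0.0
```

```bash
python3 - <<'E'
from h import *
s=robot.observe(); print(s['eef_pos'].round(4),s['eef_rot'].round(2),s['wrist_force'])
c=snap('wrist','w4');np.save('pics/w4s.npy',np.r_[s['eef_pos'],s['eef_rot']])
E
```

```text
[ 0.5046 -0.0013  0.2216] [ 1.7998e+02 -4.0000e-02  7.3670e+01] [ 1.26000399  0.02759904 -0.07201399]
```

View pics/w4.png

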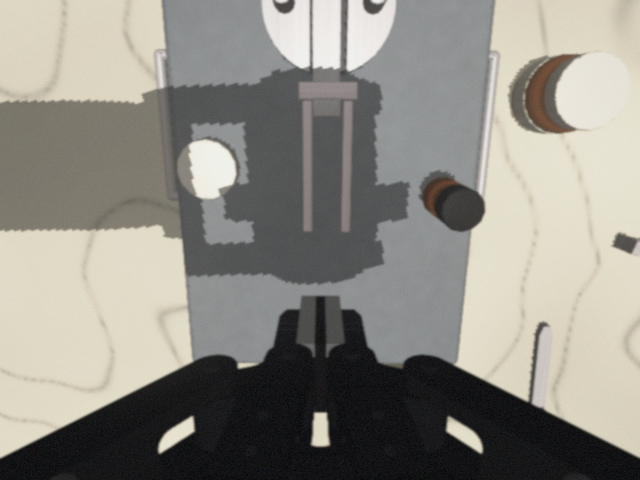

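The tail at (327,107) is right against the staple at (328,90). The bar runs straight through the disc's slot, and the caps, vial and jar haven't moved. Handing in.

```bash
python3 -c "
from cell import job
print(job.close_job())"
```

```text
the job is handed in; nothing more can be done
None
```

I turned the disc until its slot lined up with the track (within about 1°), pushed the bar home with its tail against the staple, left the gripper clear, and handed the job in. It returned no verdict.

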